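Turn the reference tile over at the stop

TASK

The white reference tile lies face down, black back up: turn it over on the bench with the fingertips alone, never gripping it or lifting it off the bench. Push its near edge toward the sloped blue metal stop until the far edge has climbed the slope and the tile stands leaning on the stop by itself, then reach behind the stop and push the tile's raised edge back toward the robot so that it falls flat, white face up, on the bench in front of the stop. Leave the vial, the amber bottle and the loose cap where they are.

Things in the scene. Friction and masses are not known exactly. Their poses are not given: they have to be found in the camera images.
- tile: loose rectangular tile, 80 x 100 x 8 mm, about 0.15 kg, white glazed face on one side, black back with a grey patch on the other. Origin at its centre. x runs along the 80 mm side (at the start x points roughly toward the stop), y along the 100 mm side, z points out of the black back: up at the start, down when the job is done
- stop: fixed blue turn-over stop of folded sheet metal, 130 mm long (its y), 48 mm high. Origin on the bench at the middle of its toe, where the slope meets the bench; x level, square to the toe, away from the robot; z up. Slope: 50 degrees up to 20 mm high at x = 17 mm, then 65 degrees to the crest at x = 30 mm; level top to the upright back at x = 42 mm; foot flange (screw heads 8 mm high) to x = 70 mm
- crest (a point): middle of the stop's crest, 48 mm above the bench, 30 mm behind the toe. A tile pushed up with its 80 mm side leans on the crest at about 58 degrees, lower edge at the toe, raised edge about 68 mm high and 42 mm behind the toe. Friction is about 0.35 of tile on stop, 0.6 of tile on bench: the leaning tile stays when let go
- corner0 (a point): a corner of the tile at half thickness, at x = +40 mm, y = +50 mm in the tile's frame
- corner1 (a point): a corner of the tile at half thickness, at x = +40 mm, y = -50 mm in the tile's frame
- corner2 (a point): a corner of the tile at half thickness, at x = -40 mm, y = -50 mm in the tile's frame
- corner3 (a point): a corner of the tile at half thickness, at x = -40 mm, y = +50 mm in the tile's frame
- vial_yellow: small clear glass vial with yellow sample, 22 mm across, 61 mm tall, standing beside the stop; to be left alone. Origin at the centre of its underside, z up
- amber_bottle: small brown glass bottle, 32 mm across, 53 mm tall, standing beside the stop; to be left alone. Origin at the centre of its underside, z up
- cap_loose: white ribbed screw cap, 29 mm across, 14 mm high, lying beside the stop; to be left alone. Origin at the centre of its underside, z up
Mind the look-alikes: they are no part of the job. Of the things that look like the tile, take the one that is farthest from the robot's base at the start. There is more than one size of the stop; the job needs the larger.

How it is judged:
On the way:
1. the tile, pushed up the slope, stands leaning on the stop, let go by the fingers (angle between tile's own z axis and vertical between 0.75 and 1.35 rad and contact force between tile and stop above 0.05 N and contact force between tile and the fingers below 0.02 N), for 0.2 s.
At the end, for the whole second after the job is handed in: The tile lies flat on the bench (within 8 degrees), white face up and at rest, in front of the stop: its centre 0 to 160 mm before the toe and within 100 mm of the stop's middle line (angle between tile's own z axis and vertical above 3 rad and height (world z) of tile below 0.008 m and linear speed of tile below 0.02 m/s and angular speed of tile below 0.2 rad/s and x of tile in the frame of stop between -0.16 and 0 m and y of tile in the frame of stop between -0.1 and 0.1 m); the robot touches nothing.
It fails at once if the tile is lifted off the bench (all four corners more than 15 mm up) (height (world z) of each of corner0, corner1, corner2, corner3 above 0.019 m).
It fails at once if the raised tile is gripped: the fingers bear on it with more than 6 N while it stands clear of the stop (angle between tile's own z axis and vertical between 1.3 and 2.5 rad and contact force between the fingers and tile above 6 N).
It fails at once if the vial is pushed away (moved more than 15 mm) or tipped over (distance of vial_yellow from where it was at the start of the episode above 0.015 m or angle between vial_yellow's own z axis and vertical above 0.5 rad).
It fails at once if the amber bottle is pushed away (moved more than 15 mm) or tipped over (distance of amber_bottle from where it was at the start of the episode above 0.015 m or angle between amber_bottle's own z axis and vertical above 0.5 rad).
It fails at once if the loose cap is pushed away (moved more than 15 mm) or tipped over (distance of cap_loose from where it was at the start of the episode above 0.015 m or angle between cap_loose's own z axis and vertical above 0.5 rad).
It also fails if it takes over 58 s, if anything falls off the work surface, if the arm or the gripper's body presses on something with over 40 N, if the wrist force passes 120 N, or if a joint passes its speed limit or range.

ROBOT

A 7-joint arm with a two-finger parallel gripper is mounted at the origin on a cart in front of the work surface, level with it; the furniture and walls round the work are solid. World frame = base frame: x ahead of the robot, y to its left, z up, the work surface at z = 0. Lengths are in m, angles in rad, forces in N, time in s.
With the tool pointing down it reaches from about 0.35 to 0.9 m from the base axis. Payload 8.1 kg.
Tool frame: the origin (TCP) lies at the very end of the fingers, on their centre line; the grasp point (between the pads) lies 19 mm behind it; z points along the fingers, y is the direction in which the jaws open and shut (so a half turn about z gives the same grasp; the last joint's range is limited). The gripper opens to 92 mm and grips with 3 to 60 N. Pads are 19 mm wide; open, the fingers measure 130 mm over their backs; the gripper's body (75 mm by 190 mm) begins 47 mm behind the grasp point.
Start: joints at [1.074, 0.434, 0.025, 1.573, -0.012, 1.134, -0.075], TCP at [0.24, -0.577, 0.227] pointing down, gripper open.
Joint ranges: [-2.62, 2.62], [-0.44, 2.09], [-1.27, 1.32], [0.08, 2.57], [-1.32, 4.46], [0.12, 2], [-2.74, 2.74]. Speed limits (rad/s): [2.22, 2.22, 3.01, 3.01, 3.14, 3.14, 3.14].

INTERFACE

Orientations are given as a rotation vector (axis times angle).
In Python, from cell import observe, get_image, sign_off gives the robot as it stands.
- The arm moves only by the tool arm_command, never from a script. Its argument "deltas" is a list of rows, each an object with "xyz": the shift along the tool's x, y, z in cm, a list of three; "turn": the turn about the tool's z in degrees; "jaw": the closure in counts, from 0 (fully open) to 255 (shut). A call has 1 to 5 rows; each row is the pose to reach, as a shift and turn from the pose measured when the call began, along the tool's axes at that moment; what a row does not reach only later rows make up. A row lasts 1/12 s, in which the tool goes at most 41.7 mm and 7.16 degrees, less where a joint would pass 70% of its speed; a pose out of reach is approached as far as the arm can. A call with a gripper value outside its range is refused whole. The fingers move at their own pace and stop on an object; "force" is the grip in N (left out, the last holds). Time passes only in rows, so rows that repeat a pose let the fingers close. It gives the time, the measured TCP pose, the force and the opening at its end, in the units of the state.
- observe(): the state, without advancing time (a new reading comes with each control period).
- get_image(name): name is "scene" or "top" or "wrist"; returns a dict with "frame" (480x640x3 uint8, red, green, blue), "depth" (480x640 float32, m along the optical axis (not along the pixel's ray), 0 where there is no reading), "camera_matrix" (3x3 intrinsics, pixels), "distortion" ([k1, k2, p1, p2, k3] as OpenCV has them; the pictures are not rectified), "cam_to_world" (4x4, takes a point from camera to world coordinates). Camera axes: x right, y up, looking along -z (the intrinsics and any distortion apply to the point x, -y, -z); pixel columns grow to the right and rows downward; lengths in m; the calibration is good to about 2 mm. A picture is of the moment at which its call begins.
- sign_off(): hands the job in, once; it reports no verdict.
The state is a dict: "clock": time; "joints": joint angles; "dq": joint speeds; "joint_efforts": joint torques, N m; "position": TCP position; "ee_rot": TCP orientation; "force": force on the tool from outside, world axes, zero at the start; "ft_torque": the same for the moment, N m; "width": opening from 0.0 (shut) to 1.0 (fully open).
Only numpy, scipy, OpenCV 4.12 (cv2) and the standard library are available. Lean on these libraries where they do the work, as an engineer would, in place of code of your own. Each camera call takes 0.05 s, during which the arm holds its last target.

## Working session

There is one attempt and no reset: what is moved stays moved. The work goes in short steps, Python scripts to look and compute and a tool call to move; the robot and the scene stay as the last step left them, time stands still between calls to the robot, and variables do not carry over. Pictures are saved under pics/ and viewed, and the job is handed in when it is done.

Besides the shell and the picture viewer there is one more tool, called after "Call:" by a JSON object that holds its "name" and its "arguments", one argument or row to a line. arm_command: Moves the arm, as the interface text tells. Its arguments: {"type":"object","properties":{"deltas":{"type":"array","items":{"type":"object","properties":{"xyz":{"type":"array","items":{"type":"number"}},"turn":{"type":"number"},"jaw":{"type":"number"}}}},"force":{"type":"number"}},"required":["deltas"]}

```bash
ls; mkdir -p pics; cat > h.py <<'E'
import numpy as np,cv2
from cell import observe,get_image,sign_off
def save(name,fn):
    d=get_image(name); cv2.imwrite('pics/'+fn,d['frame'][:,:,::-1]); np.savez('pics/'+fn+'.npz',**{k:np.array(v) for k,v in d.items()}); return d
def load(fn): return dict(np.load('pics/'+fn+'.npz'))
def pt(d,u,v,z=None):
    """pixel->world using depth, or intersect plane z"""
    K=np.array(d['camera_matrix'],float);D=np.array(d['distortion'],float);T=np.array(d['cam_to_world'])
    n=cv2.undistortPoints(np.array([[[u,v]]],float),K,D)[0,0]
    r=np.array([n[0],-n[1],-1.])
    if z is None:
        s=d['depth'][int(round(v)),int(round(u))]
    else:
        rw=T[:3,:3]@r; s=(z-T[2,3])/rw[2]
    return T[:3,:3]@(r*s)+T[:3,3]
def cloud(d):
    K=np.array(d['camera_matrix'],float);D=np.array(d['distortion'],float);T=np.array(d['cam_to_world'])
    H,W=d['depth'].shape;uu,vv=np.meshgrid(np.arange(W),np.arange(H))
    n=cv2.undistortPoints(np.stack([uu,vv],-1).reshape(-1,1,2).astype(float),K,D)[:,0]
    r=np.c_[n[:,0],-n[:,1],-np.ones(len(n))]*d['depth'].reshape(-1,1)
    return (r@T[:3,:3].T+T[:3,3]).reshape(H,W,3)
E
python3 - <<'E'
from h import *
s=observe();print({k:np.round(v,3) for k,v in s.items()})
for n in['scene','top','wrist']:
    d=save(n,n+'0.png');print(n,np.round(d['cam_to_world'],3).tolist(),d['distortion'])
E
```

```text
pics
{'clock': np.float64(0.0), 'joints': array([ 1.074,  0.435,  0.025,  1.574, -0.012,  1.134, -0.075]), 'dq': array([ 0.   , -0.   ,  0.001,  0.001, -0.001,  0.   ,  0.001]), 'joint_efforts': array([-1.0000e-03, -6.6786e+01,  9.8400e-01, -3.1447e+01, -6.0000e-02,
        4.3000e-02,  0.0000e+00]), 'position': array([ 0.24 , -0.577,  0.226]), 'ee_rot': array([-3.079e+00, -6.140e-01,  1.000e-03]), 'force': array([-0.135,  0.47 , -0.308]), 'ft_torque': array([-0.011, -0.02 ,  0.031]), 'width': np.float64(1.001)}
scene [[-0.553, 0.416, -0.722, -0.034], [-0.833, -0.287, 0.473, 0.31], [-0.011, 0.863, 0.506, 0.498], [0.0, 0.0, 0.0, 1.0]] [-0.09921919  0.          0.          0.          0.        ]
top [[-0.03, 0.997, -0.067, 0.495], [-1.0, -0.029, 0.011, -0.111], [0.009, 0.067, 0.998, 1.05], [0.0, 0.0, 0.0, 1.0]] [-0.07443883  0.          0.          0.          0.        ]
wrist [[0.384, 0.885, 0.262, 0.31], [-0.923, 0.368, 0.109, -0.548], [-0.0, -0.284, 0.959, 0.385], [0.0, 0.0, 0.0, 1.0]] [-0.07025671  0.          0.          0.          0.        ]
```

View pics/scene0.png

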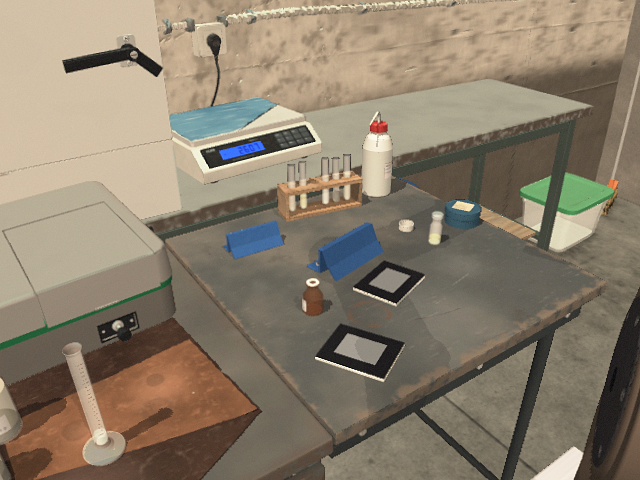

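View pics/top0.png

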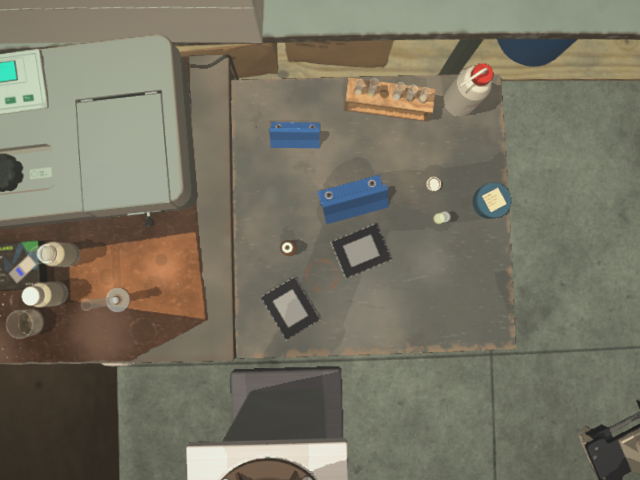

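View pics/wrist0.png

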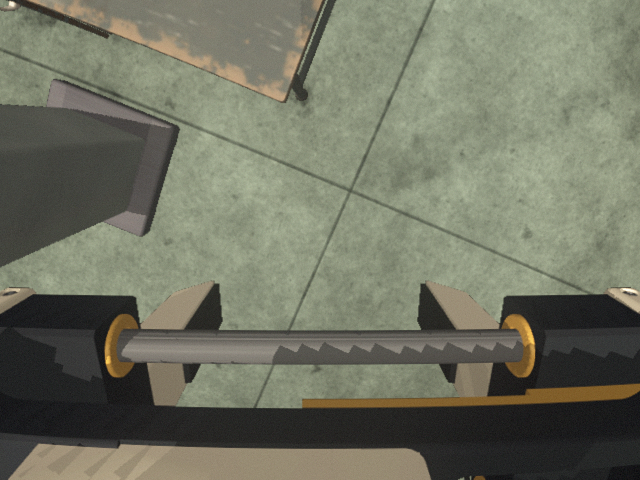

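The top view shows the target tile at about px (361,250), directly below the larger stop at (353,199). The decoy tile is at (291,307) and the small stop at (295,134). The bottle is at (288,247), the vial at (442,217) and the cap at (433,184).

```bash
python3 - <<'E'
from h import *
d=load('top0.png');C=cloud(d)
f=d['frame'].astype(int)
img=cv2.resize(d['frame'][140:300,250:470],None,fx=3.6,fy=3.6,interpolation=cv2.INTER_CUBIC);cv2.imwrite('pics/crop0.png',img[:,:,::-1])
# stop: blue
hsv=cv2.cvtColor(d['frame'],cv2.COLOR_RGB2HSV)
m=((hsv[...,0]>100)&(hsv[...,0]<125)&(hsv[...,1]>120)&(hsv[...,2]>70))
n,l,st,ce=cv2.connectedComponentsWithStats(m.astype(np.uint8))
for i in range(1,n):
    if st[i,4]>200: 
        P=C[l==i]; print(i,st[i],P[:,2].max(),np.median(P,0)); 
        # ridge points
        Q=P[P[:,2]>0.042]; 
        if len(Q)>20:
            r=cv2.minAreaRect((Q[:,:2]*1000).astype(np.float32)); print('top',r,np.round(cv2.boxPoints(r)))
        r=cv2.minAreaRect((P[:,:2]*1000).astype(np.float32)); print('all',r,np.round(cv2.boxPoints(r)))
# tile: dark
T=((f.max(2)<50)).astype(np.uint8)
n,l,st,ce=cv2.connectedComponentsWithStats(T)
for i in range(1,n):
    if 300<st[i,4]<5000:
        cs,_=cv2.findContours((l==i).astype(np.uint8),cv2.RETR_EXTERNAL,cv2.CHAIN_APPROX_NONE)
        p=np.array([pt(d,u,v,.008)[:2] for u,v in cs[0][:,0]])*1000
        r=cv2.minAreaRect(p.astype(np.float32)); print(st[i],r,np.round(cv2.boxPoints(r)).tolist(), np.median(C[l==i],0))
for nme,(u,v,z) in dict(bottle=(288,247,.053),vial=(442,217,None),cap=(433,184,.014)).items(): print(nme,pt(d,u,v,z),pt(d,u,v))
E
```

```text
1 [ 270  123   49   25 1120] 1.0498513925696056 [ 0.75875445 -0.07315319  0.01773706]
all ((644.382080078125, -68.80607604980469), (95.11213684082031, 295.58782958984375), 88.34615325927734) [[ 495. -112.]
 [ 791. -121.]
 [ 793.  -26.]
 [ 498.  -17.]]
2 [ 318  175   70   48 1872] 1.0498513925696056 [ 0.62697306 -0.18525397  0.01533258]
top ((597.2334594726562, -152.53692626953125), (77.46637725830078, 206.2509307861328), 47.109596252441406) [[ 495. -111.]
 [ 646. -251.]
 [ 699. -194.]
 [ 548.  -54.]]
all ((608.6951904296875, -156.84756469726562), (113.70684051513672, 216.79042053222656), 40.187808990478516) [[ 495. -111.]
 [ 635. -276.]
 [ 722. -203.]
 [ 582.  -37.]]
[585 424  55  56 401] ((131.05868530273438, -678.8560791015625), (83.07783508300781, 137.62646484375), 50.357486724853516) [[52.0, -667.0], [158.0, -755.0], [211.0, -691.0], [105.0, -603.0]] [ 0.24647781 -0.50564445  0.32452448]
[ 82 432  37  48 900] ((137.47689819335938, 331.09814453125), (73.28836059570312, 93.07528686523438), 89.978271484375) [[91.0, 294.0], [184.0, 294.0], [184.0, 368.0], [91.0, 368.0]] [-0.10024081  0.58714452 -0.62809876]
bottle [ 0.53777533 -0.0563575   0.053     ] [ 0.53989015 -0.0536494   0.00334857]
vial [ 0.58580424 -0.35012244  0.06094721] [ 0.58580424 -0.35012244  0.06094721]
cap [ 0.65675033 -0.34645803  0.014     ] [ 0.65814553 -0.34849533  0.00504764]
```

View pics/crop0.png

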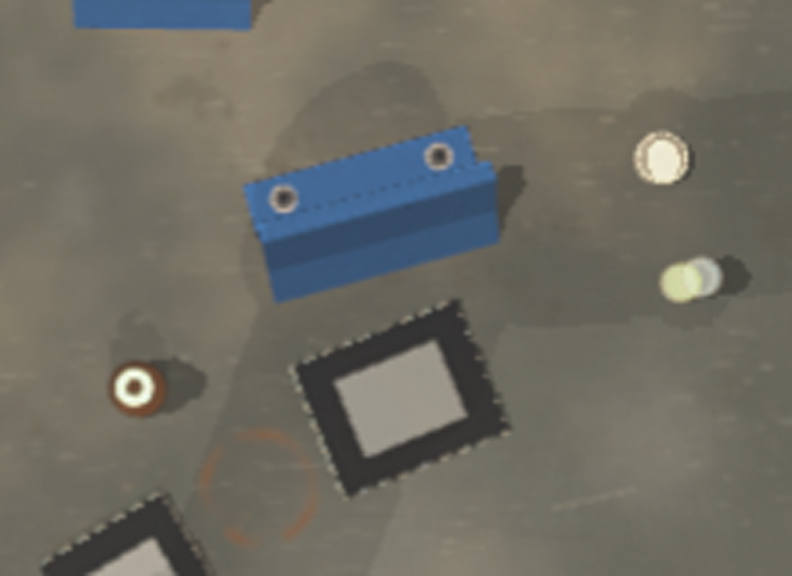

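```bash
python3 - <<'E'
from h import *
d=load('top0.png')
def cp(x,y,z): return pt(d,(x+.5)/3.6-.5+250,(y+.5)/3.6-.5+140,z)
toe=[cp(277,301,0),cp(498,242,0)]; cr=[cp(264,240,.048),cp(497,164,.048)]
print('toe',np.round(toe,4),np.linalg.norm(toe[0]-toe[1]));print('backtop',cr)
t=[cp(*p,.008) for p in[(294,367),(459,299),(511,431),(348,498)]]
print('tile',np.round(t,4),[np.linalg.norm(t[i]-t[(i+1)%4]) for i in range(4)])
o=(toe[0]+toe[1])/2; y=(toe[0]-toe[1]);y/=np.linalg.norm(y); x=np.array([y[1],-y[0],0])
print('stop o',o,'yaw',np.degrees(np.arctan2(x[1],x[0])))
c=sum(t)/4; e=(t[0]+t[1]-t[2]-t[3]);print('tile c',c,'yaw',np.degrees(np.arctan2(e[1],e[0])), 'in stop',(c-o)@x,(c-o)@y)
for p in t: print((p-o)@x,(p-o)@y)
for n,p in dict(b=(.5378,-.0564,0),v=(.5858,-.350,0),cap=(.6567,-.3465,0)).items(): print(n,(p-o)@x,(p-o)@y)
E
```

```text
toe [[ 0.5854 -0.1319  0.    ]
 [ 0.6149 -0.2563  0.    ]] 0.12789987420767443
backtop [array([ 0.61398885, -0.12497003,  0.048     ]), array([ 0.65138851, -0.25076486,  0.048     ])]
tile [[ 0.5479 -0.14    0.008 ]
 [ 0.5829 -0.2324  0.008 ]
 [ 0.5092 -0.2584  0.008 ]
 [ 0.4751 -0.1674  0.008 ]] [np.float64(0.0987749192637242), np.float64(0.07820794256440912), np.float64(0.09717143511875619), np.float64(0.07779380410994825)]
stop o [ 0.60012396 -0.19408934  0.        ] yaw 13.354046659798618
tile c [ 0.52878534 -0.19953159  0.008     ] yaw 20.052699843275565 in stop -0.07066670329252334 0.011181808812512534
-0.03827346037444306 0.0647098368113496
-0.02559562645772625 -0.0332480990730665
-0.10335890232527287 -0.04157607640887616
-0.11543882401265128 0.05484157392064311
b -0.028837024709236454 0.14836123646945362
v -0.04994697099545306 -0.1483866871421414
cap 0.01984438149111761 -0.16135692685061406
```

```bash
cat >> h.py <<'E'
from scipy.spatial.transform import Rotation as Ro
SO=np.array([.6001,-.1941,0]);YAW=np.radians(13.35)
SX=np.array([np.cos(YAW),np.sin(YAW),0]);SY=np.array([-np.sin(YAW),np.cos(YAW),0])
def st():
    s=observe();p=s['position'];R=Ro.from_rotvec(s['ee_rot']).as_matrix()
    yaw=np.degrees(np.arctan2(R[1,0],R[0,0]))
    print('t',round(float(s['clock']),2),'stop xyz mm',np.round([(p-SO)@SX*1e3,(p-SO)@SY*1e3,p[2]*1e3],1),'yaw',round(yaw,2),'tilt',np.round(R[:,2],3),'F',np.round(s['force'],2),'w',round(float(s['width']),3))
    return s,R
def go(x,y,z):
    s,R=st();w=SO+SX*x/1e3+SY*y/1e3+np.array([0,0,z/1e3])
    print('delta cm',np.round(R.T@(w-s['position'])*100,2),'turn',np.degrees(np.arctan2(R[1,0],R[0,0]))-13.35)
E
python3 - <<'E'
from h import *
go(-150,10,120)
C=cloud(load('top0.png'))
P=C[70:125,340:440].reshape(-1,3);P=P[(P[:,2]>.02)&(P[:,2]<.3)];print(P.min(0),P.max(0))
E
```

```text
t 0.15 stop xyz mm [-439.1 -289.1  226.1] yaw 22.56 tilt [-0.001  0.001 -1.   ] F [0.91 1.31 0.06] w 0.999
delta cm [ 33.33 -24.89  10.64] turn 9.20957810221636
[ 0.78737501 -0.34777921  0.02044144] [ 0.86142648 -0.17256017  0.11321166]
```

Call:
{"name": "arm_command", "arguments": {
  "deltas": [
    {"xyz": [33.3, -24.9, 0], "turn": 9.2, "jaw": 116},
    {"xyz": [33.3, -24.9, 0], "turn": 9.2, "jaw": 116},
    {"xyz": [33.3, -24.9, 0], "turn": 9.2, "jaw": 116},
    {"xyz": [33.3, -24.9, 0], "turn": 9.2, "jaw": 116},
    {"xyz": [33.3, -24.9, 0], "turn": 9.2, "jaw": 116}
  ]
}}

```text
clock: 0.57
position: [0.3464, -0.396, 0.2264]
ee_rot: [-3.119, -0.365, 0.001]
force: [1.5, 0.0, 0.4]
width: 0.686
```

```bash
python3 -c "
from h import *
go(-150,10,120)"
```

```text
t 0.57 stop xyz mm [-293.5 -137.8  226.4] yaw 13.35 tilt [-0.001  0.001 -1.   ] F [1.46 0.05 0.36] w 0.686
delta cm [ 14.35 -14.77  10.66] turn -0.004100865313178659
```

Call:
{"name": "arm_command", "arguments": {
  "deltas": [
    {"xyz": [14.3, -14.8, 0], "turn": 0, "jaw": 116},
    {"xyz": [14.3, -14.8, 0], "turn": 0, "jaw": 116},
    {"xyz": [14.3, -14.8, 0], "turn": 0, "jaw": 116},
    {"xyz": [14.3, -14.8, 0], "turn": 0, "jaw": 116},
    {"xyz": [14.3, -14.8, 0], "turn": 0, "jaw": 116}
  ]
}}

```text
clock: 0.98
position: [0.4519, -0.217, 0.2266]
ee_rot: [-3.119, -0.365, 0.001]
force: [0.5, -1.0, 0.5]
width: 0.545
```

Call:
{"name": "arm_command", "arguments": {
  "deltas": [
    {"xyz": [0, 0, 4], "turn": 0, "jaw": 116},
    {"xyz": [0, 0, 8], "turn": 0, "jaw": 116},
    {"xyz": [0, 0, 12], "turn": 0, "jaw": 116},
    {"xyz": [0, 0, 14], "turn": 0, "jaw": 116},
    {"xyz": [0, 0, 14], "turn": 0, "jaw": 116}
  ]
}}

```text
clock: 1.4
position: [0.4485, -0.2154, 0.0824]
ee_rot: [-3.115, -0.365, 0.012]
force: [-0.1, -0.5, 0.8]
width: 0.548
```

```bash
python3 -c "
from h import *
go(-150,10,2)
save('scene','scene1.png');d=save('top','top1.png')
img=cv2.resize(d['frame'][140:340,230:470],None,fx=3,fy=3,interpolation=cv2.INTER_CUBIC);cv2.imwrite('pics/crop1.png',img[:,:,::-1])
"
```

```text
t 1.4 stop xyz mm [-152.4   14.2   82.4] yaw 13.38 tilt [-0.008  0.004 -1.   ] F [-0.08 -0.46  0.76] w 0.548
delta cm [0.3  0.47 8.04] turn 0.026768736216643774
```

View pics/scene1.png

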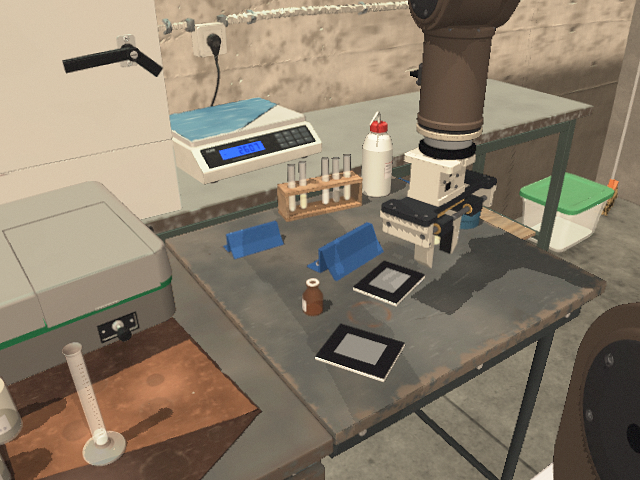

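View pics/crop1.png

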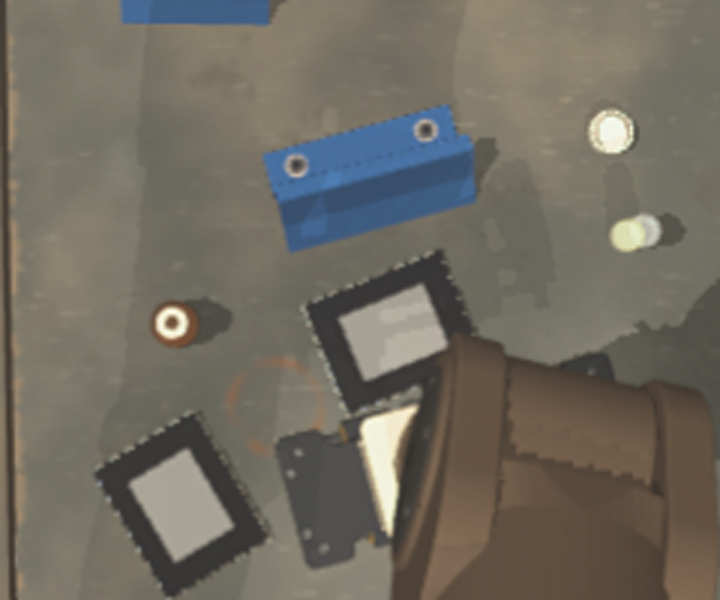

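Both views show the gripper just behind the tile's near edge, clear of the decoy tile and the bottle. I'll lower to the bench.

Call:
{"name": "arm_command", "arguments": {
  "deltas": [
    {"xyz": [0.2, 0.4, 3], "turn": 0, "jaw": 116},
    {"xyz": [0.2, 0.4, 6], "turn": 0, "jaw": 116},
    {"xyz": [0.2, 0.4, 7.3], "turn": 0, "jaw": 116},
    {"xyz": [0.2, 0.4, 7.3], "turn": 0, "jaw": 116},
    {"xyz": [0.2, 0.4, 7.3], "turn": 0, "jaw": 116}
  ]
}}

```text
clock: 1.92
position: [0.4553, -0.2205, 0.015]
ee_rot: [-3.119, -0.365, 0.001]
force: [-0.9, -0.2, 0.3]
width: 0.544
```

```bash
python3 -c "
from h import *
go(-125,10,2)"
```

```text
t 1.92 stop xyz mm [-147.     7.8   15. ] yaw 13.33 tilt [-0.001  0.001 -1.   ] F [-0.88 -0.21  0.28] w 0.544
delta cm [ 2.2  -0.22  1.3 ] turn -0.019151089179560543
```

Call:
{"name": "arm_command", "arguments": {
  "deltas": [
    {"xyz": [0, -0.2, 1], "turn": 0},
    {"xyz": [0, -0.2, 1.25], "turn": 0},
    {"xyz": [0, -0.2, 1.25], "turn": 0}
  ]
}}

```text
schema error: expected keys xyz, turn, jaw
```

```bash
python3 -c "
from h import *
go(-125,10,2)"
```

```text
t 1.92 stop xyz mm [-147.     7.8   15. ] yaw 13.33 tilt [-0.001  0.001 -1.   ] F [-0.88 -0.21  0.28] w 0.544
delta cm [ 2.2  -0.22  1.3 ] turn -0.019151089179560543
```

Call:
{"name": "arm_command", "arguments": {
  "deltas": [
    {"xyz": [0, 0.2, 0.9], "turn": 0, "jaw": 116},
    {"xyz": [0, -0.2, 1.25], "turn": 0, "jaw": 116},
    {"xyz": [0, -0.2, 1.25], "turn": 0, "jaw": 116}
  ]
}}

```text
clock: 2.17
position: [0.4551, -0.2181, 0.0029]
ee_rot: [-3.119, -0.365, -0.001]
force: [0.0, 0.4, -0.2]
width: 0.544
```

```bash
python3 -c "
from h import *
go(-125,10,2)"
```

```text
t 2.17 stop xyz mm [-146.6   10.1    2.9] yaw 13.34 tilt [ 0.     0.001 -1.   ] F [ 0.02  0.43 -0.15] w 0.544
delta cm [2.16 0.01 0.09] turn -0.01351566407055671
```

Call:
{"name": "arm_command", "arguments": {
  "deltas": [
    {"xyz": [0.6, 0, 0.1], "turn": 0, "jaw": 116},
    {"xyz": [1.2, 0, 0.1], "turn": 0, "jaw": 116},
    {"xyz": [1.8, 0, 0.1], "turn": 0, "jaw": 116},
    {"xyz": [2.4, 0, 0.1], "turn": 0, "jaw": 116},
    {"xyz": [3, 0, 0.1], "turn": 0, "jaw": 116}
  ]
}}

```text
clock: 2.58
position: [0.4852, -0.2109, 0.002]
ee_rot: [-3.119, -0.365, -0.001]
force: [-0.1, -0.2, 0.2]
width: 0.549
```

Call:
{"name": "arm_command", "arguments": {
  "deltas": [
    {"xyz": [0.6, 0, 0], "turn": 0, "jaw": 116},
    {"xyz": [1.2, 0, 0], "turn": 0, "jaw": 116},
    {"xyz": [1.8, 0, 0], "turn": 0, "jaw": 116},
    {"xyz": [1.8, 0, 0], "turn": 0, "jaw": 116}
  ]
}}

```text
clock: 2.92
position: [0.5044, -0.2062, 0.0021]
ee_rot: [-3.119, -0.367, -0.003]
force: [0.3, -0.2, -0.0]
width: 0.545
```

```bash
python3 -c "
from h import *
go(-90,10,2)
save('scene','scene2.png');d=save('top','top2.png')
img=cv2.resize(d['frame'][140:340,230:470],None,fx=3,fy=3,interpolation=cv2.INTER_CUBIC);cv2.imwrite('pics/crop2.png',img[:,:,::-1])
d=load('scene2.png')
img=cv2.resize(d['frame'][190:350,280:500],None,fx=3.6,fy=3.6,interpolation=cv2.INTER_CUBIC);cv2.imwrite('pics/scrop2.png',img[:,:,::-1])
"
```

```text
t 2.92 stop xyz mm [-95.9  10.3   2.1] yaw 13.42 tilt [ 0.002  0.001 -1.   ] F [ 0.34 -0.17 -0.01] w 0.545
delta cm [0.59 0.04 0.01] turn 0.06648089018281667
```

View pics/scrop2.png

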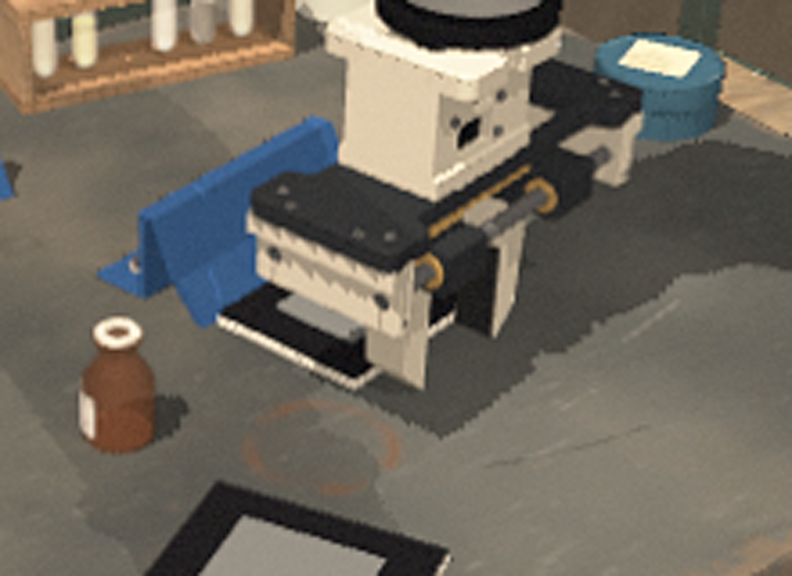

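View pics/crop2.png

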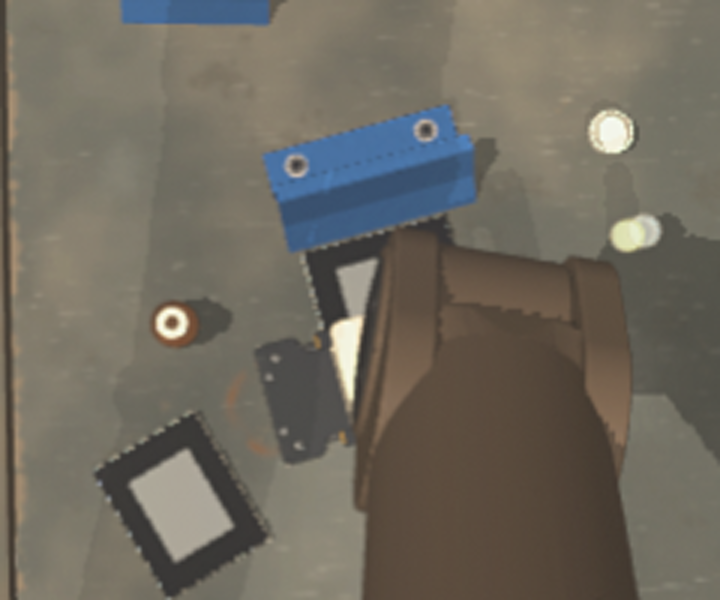

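Call:
{"name": "arm_command", "arguments": {
  "deltas": [
    {"xyz": [0.5, 0, 0], "turn": 0, "jaw": 116},
    {"xyz": [1.0, 0, 0], "turn": 0, "jaw": 116},
    {"xyz": [1.5, 0, 0], "turn": 0, "jaw": 116},
    {"xyz": [2.0, 0, 0], "turn": 0, "jaw": 116},
    {"xyz": [2.5, 0, 0], "turn": 0, "jaw": 116}
  ]
}}

```text
clock: 3.43
position: [0.5275, -0.2007, 0.0019]
ee_rot: [-3.119, -0.366, -0.0]
force: [-1.7, -0.2, -0.5]
width: 0.547
```

```bash
python3 -c "
from h import *
go(-45,10,2)
d=save('scene','scene3.png')
img=cv2.resize(d['frame'][190:350,280:500],None,fx=3.6,fy=3.6,interpolation=cv2.INTER_CUBIC);cv2.imwrite('pics/scrop3.png',img[:,:,::-1])
"
```

```text
t 3.43 stop xyz mm [-72.1  10.3   1.9] yaw 13.38 tilt [ 0.     0.001 -1.   ] F [-1.68 -0.21 -0.49] w 0.547
delta cm [ 2.71  0.03 -0.01] turn 0.028584257342524566
```

View pics/scrop3.png

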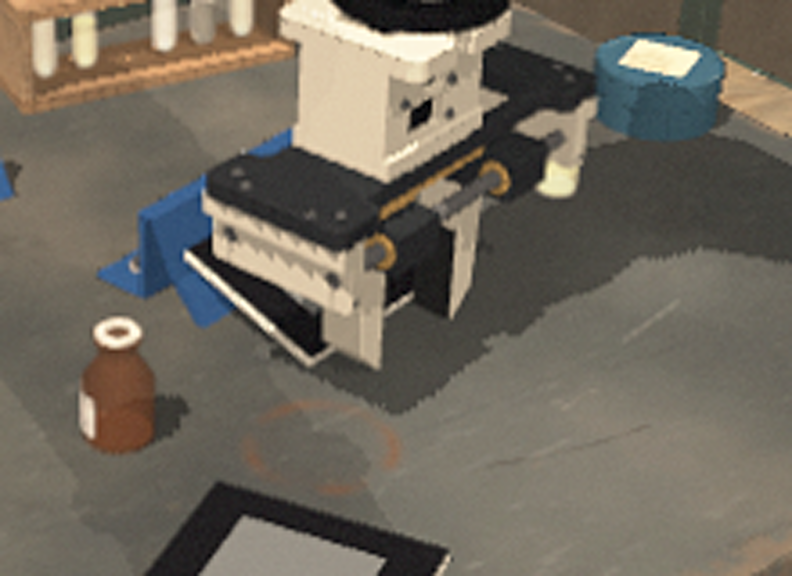

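The tile's far edge is climbing the slope squarely, with the raised corner at about crop px (187,255). I'll keep pushing.

Call:
{"name": "arm_command", "arguments": {
  "deltas": [
    {"xyz": [0.5, 0, 0], "turn": 0, "jaw": 116},
    {"xyz": [1.0, 0, 0], "turn": 0, "jaw": 116},
    {"xyz": [1.5, 0, 0], "turn": 0, "jaw": 116},
    {"xyz": [2.0, 0, 0], "turn": 0, "jaw": 116},
    {"xyz": [2.5, 0, 0], "turn": 0, "jaw": 116}
  ]
}}

```text
clock: 3.9
position: [0.5539, -0.1943, 0.0021]
ee_rot: [-3.119, -0.367, -0.003]
force: [-0.3, 0.6, 0.7]
width: 0.548
```

Call:
{"name": "arm_command", "arguments": {
  "deltas": [
    {"xyz": [0.5, 0, 0], "turn": 0, "jaw": 116},
    {"xyz": [1.0, 0, 0], "turn": 0, "jaw": 116},
    {"xyz": [1.5, 0, 0], "turn": 0, "jaw": 116},
    {"xyz": [1.5, 0, 0], "turn": 0, "jaw": 116}
  ]
}}

```text
clock: 4.23
position: [0.5699, -0.1902, 0.0022]
ee_rot: [-3.119, -0.368, -0.005]
force: [-0.6, -0.3, 0.9]
width: 0.544
```

```bash
python3 -c "
from h import *
go(-16,10,2)
d=save('scene','scene4.png')
img=cv2.resize(d['frame'][190:350,280:500],None,fx=3.6,fy=3.6,interpolation=cv2.INTER_CUBIC);cv2.imwrite('pics/scrop4.png',img[:,:,::-1])
"
```

```text
t 4.23 stop xyz mm [-28.5  10.7   2.2] yaw 13.46 tilt [ 0.003  0.001 -1.   ] F [-0.64 -0.33  0.89] w 0.544
delta cm [1.25 0.08 0.03] turn 0.11465624044882183
```

View pics/scrop4.png

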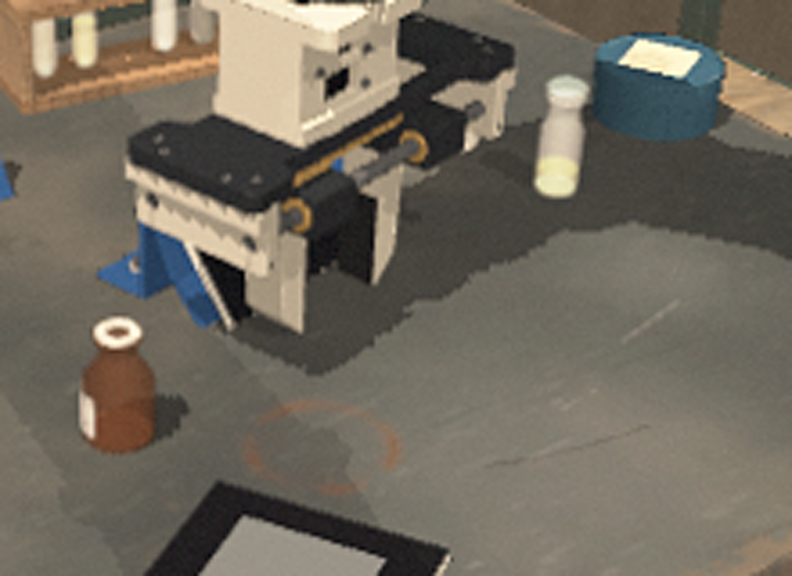

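The tile is now steep, with its lower edge about 1 cm short of the toe. I'll go slower.

Call:
{"name": "arm_command", "arguments": {
  "deltas": [
    {"xyz": [0.3, 0, 0], "turn": 0, "jaw": 116},
    {"xyz": [0.6, 0, 0], "turn": 0, "jaw": 116},
    {"xyz": [0.6, 0, 0], "turn": 0, "jaw": 116}
  ]
}}

```text
clock: 4.53
position: [0.5758, -0.1888, 0.0023]
ee_rot: [-3.119, -0.368, -0.005]
force: [-0.0, -0.5, -1.1]
width: 0.545
```

```bash
python3 -c "
from h import *
go(-16,10,2)
d=save('scene','scene5.png')
img=cv2.resize(d['frame'][190:350,280:500],None,fx=3.6,fy=3.6,interpolation=cv2.INTER_CUBIC);cv2.imwrite('pics/scrop5.png',img[:,:,::-1])
"
```

```text
t 4.53 stop xyz mm [-22.5  10.7   2.3] yaw 13.47 tilt [ 0.003  0.001 -1.   ] F [-0.02 -0.48 -1.08] w 0.545
delta cm [0.65 0.08 0.03] turn 0.12342817578523047
```

View pics/scrop5.png

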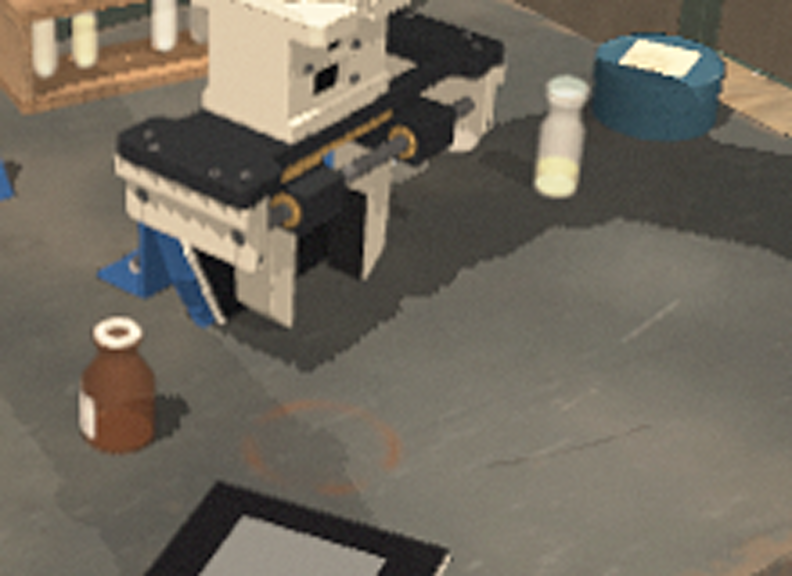

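Call:
{"name": "arm_command", "arguments": {
  "deltas": [
    {"xyz": [0.25, 0, 0], "turn": 0, "jaw": 116},
    {"xyz": [0.5, 0, 0], "turn": 0, "jaw": 116},
    {"xyz": [0.5, 0, 0], "turn": 0, "jaw": 116}
  ]
}}

```text
clock: 4.83
position: [0.5779, -0.1885, 0.0018]
ee_rot: [-3.119, -0.367, 0.003]
force: [-8.2, -1.5, 4.3]
width: 0.546
```

```bash
python3 -c "
from h import *
go(-16,10,2)
d=save('scene','scene6.png')
img=cv2.resize(d['frame'][240:300,310:390],None,fx=10,fy=10,interpolation=cv2.INTER_CUBIC);cv2.imwrite('pics/scrop6.png',img[:,:,::-1])
"
```

```text
t 4.83 stop xyz mm [-20.3  10.6   1.8] yaw 13.42 tilt [-0.002  0.001 -1.   ] F [-8.22 -1.5   4.33] w 0.546
delta cm [ 0.43  0.06 -0.02] turn 0.06729031411778763
```

View pics/scrop6.png

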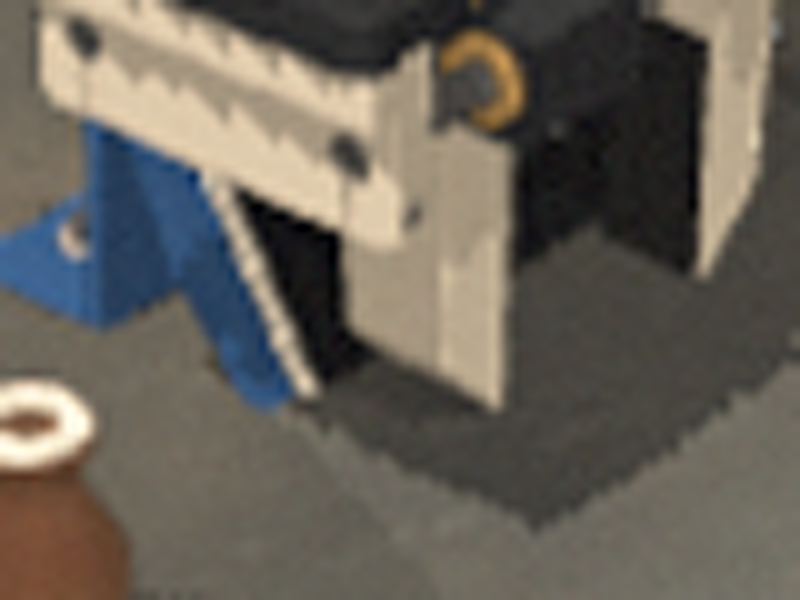

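The force jumped to 8 N, so the tile's lower edge is seated at the toe. I'll back straight off and look.

Call:
{"name": "arm_command", "arguments": {
  "deltas": [
    {"xyz": [-0.4, 0, 0], "turn": 0, "jaw": 116},
    {"xyz": [-1.5, 0, 0], "turn": 0, "jaw": 116},
    {"xyz": [-4, 0, 0], "turn": 0, "jaw": 116},
    {"xyz": [-7, 0, 0], "turn": 0, "jaw": 116},
    {"xyz": [-7, 0, 0], "turn": 0, "jaw": 116}
  ]
}}

```text
clock: 5.3
position: [0.5028, -0.2068, 0.0014]
ee_rot: [-3.119, -0.361, 0.012]
force: [-1.3, 0.2, -1.0]
width: 0.542
```

```bash
python3 -c "
from h import *
go(-100,10,120)
d=save('scene','scene7.png')
img=cv2.resize(d['frame'][190:350,280:500],None,fx=3.6,fy=3.6,interpolation=cv2.INTER_CUBIC);cv2.imwrite('pics/scrop7.png',img[:,:,::-1])
"
```

```text
t 5.3 stop xyz mm [-97.6  10.1   1.4] yaw 13.21 tilt [-0.008  0.001 -1.   ] F [-1.33  0.23 -0.95] w 0.542
delta cm [-3.300e-01 -1.000e-02 -1.186e+01] turn -0.13637089960299598
```

View pics/scrop7.png

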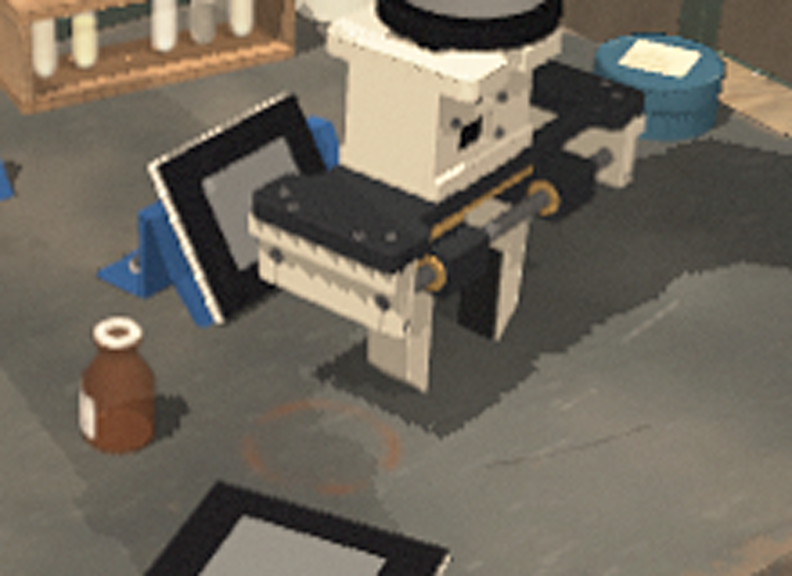

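The tile stands leaning on the stop by itself. I'll go up, over and behind it.

Call:
{"name": "arm_command", "arguments": {
  "deltas": [
    {"xyz": [0, 0, -4], "turn": 0, "jaw": 116},
    {"xyz": [0, 0, -8], "turn": 0, "jaw": 116},
    {"xyz": [0, 0, -12], "turn": 0, "jaw": 116},
    {"xyz": [0, 0, -14], "turn": 0, "jaw": 116},
    {"xyz": [0, 0, -14], "turn": 0, "jaw": 116}
  ]
}}

```text
clock: 5.77
position: [0.51, -0.207, 0.1472]
ee_rot: [3.118, 0.362, 0.007]
force: [1.5, -0.5, -0.2]
width: 0.547
```

```bash
python3 -c "
from h import *
go(76,10,140)
d=save('top','top8.png');C=cloud(d)
img=cv2.resize(d['frame'][140:300,250:470],None,fx=3.6,fy=3.6,interpolation=cv2.INTER_CUBIC);cv2.imwrite('pics/crop8.png',img[:,:,::-1])
P=C[150:270,290:420].reshape(-1,3)-SO; x=P@SX;y=P@SY
for y0 in(20,30,40,50,55): 
  m=(abs(y-y0/1e3)<.004)&(x>-.02)&(x<.06)&(P[:,2]<.1); o=np.argsort(x[m]); print(y0,np.round(np.c_[x[m],P[m,2]][o][::3]*1e3).astype(int).tolist())
"
```

```text
t 5.77 stop xyz mm [-90.6   8.2 147.2] yaw 13.26 tilt [ 0.005 -0.002 -1.   ] F [ 1.54 -0.51 -0.18] w 0.547
delta cm [16.66 -0.21  0.79] turn -0.09383118906115939
20 [[-20, 0], [-18, 0], [-17, 0], [-16, 2], [-14, 4], [-13, 1], [-11, 2], [-10, 0], [-8, 1], [-7, 6], [-6, 6], [-4, 8], [-3, 12], [-2, 16], [-1, 14], [0, 19], [2, 22], [3, 23], [4, 25], [6, 25], [7, 30], [9, 31], [10, 34], [11, 34], [12, 35], [14, 36], [15, 41], [16, 47], [17, 44], [19, 44], [19, 50], [21, 55], [22, 51], [23, 53], [24, 56], [25, 60], [26, 60], [27, 61], [29, 63], [30, 64], [31, 70], [32, 67], [33, 69], [35, 68], [36, 68], [37, 66], [39, 68], [48, 0], [49, 1], [51, 2], [53, 3], [54, 3], [55, 4], [57, 4], [58, 4]]
30 [[-20, -2], [-18, -2], [-17, -3], [-15, -4], [-13, -1], [-12, 3], [-11, 2], [-9, 0], [-8, 5], [-7, 7], [-5, 11], [-4, 11], [-3, 13], [-2, 18], [0, 20], [1, 17], [2, 22], [4, 26], [6, 28], [7, 30], [8, 32], [9, 35], [11, 36], [12, 36], [13, 37], [15, 38], [15, 44], [17, 45], [18, 41], [19, 48], [20, 53], [21, 54], [23, 57], [24, 56], [26, 58], [27, 61], [28, 61], [29, 62], [30, 61], [32, 66], [33, 
[... 1075 characters left out ...]
, 72], [34, 68], [35, 70], [37, 68], [38, 68], [47, 4], [49, 0], [51, 3], [51, 4], [53, 7], [55, 7], [56, 0], [58, 3], [59, 5]]
55 [[-20, 2], [-18, 1], [-17, 1], [-15, 3], [-13, 1], [-12, 0], [-10, -1], [-9, 3], [-8, 1], [-7, -4], [-5, 0], [-4, 12], [-3, 13], [-2, 16], [0, 11], [1, 2], [2, 20], [3, 25], [5, 20], [5, 28], [7, 24], [8, 33], [9, 31], [10, 13], [11, 33], [12, 40], [14, 33], [14, 38], [16, 44], [17, 40], [18, 52], [19, 53], [21, 52], [21, 54], [23, 55], [24, 56], [24, 59], [26, 58], [27, 62], [27, 62], [29, 46], [29, 56], [31, 64], [32, 69], [33, 69], [34, 70], [35, 68], [37, 44], [38, 68], [39, 67], [46, 5], [49, 0], [50, 1], [51, 4], [54, 5], [55, 1], [56, 4], [58, 3], [59, 5]]
```

View pics/crop8.png

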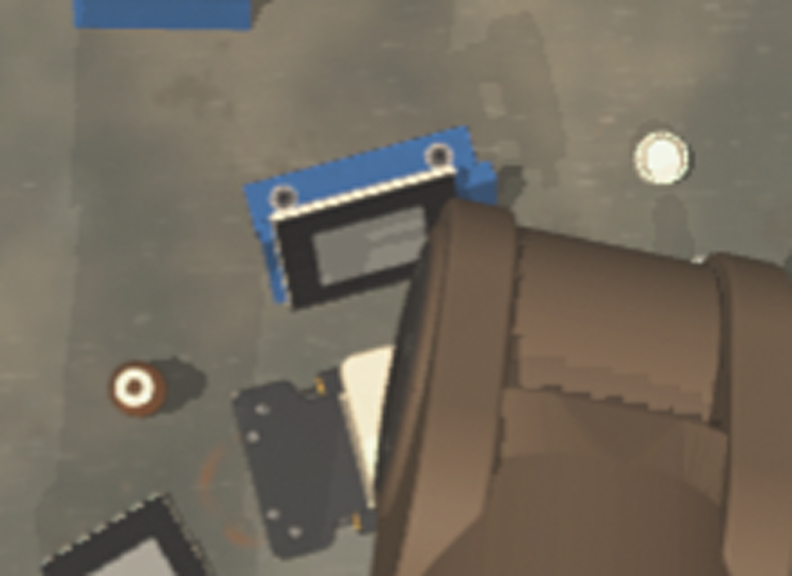

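The tile leans where the task says it should: raised edge at stop x about 40 mm, height about 68 mm. I'll cross over at z of about 145 mm.

Call:
{"name": "arm_command", "arguments": {
  "deltas": [
    {"xyz": [4, -0.2, 0], "turn": 0, "jaw": 116},
    {"xyz": [8, -0.2, 0], "turn": 0, "jaw": 116},
    {"xyz": [12, -0.2, 0], "turn": 0, "jaw": 116},
    {"xyz": [16.6, -0.2, 0], "turn": 0, "jaw": 116},
    {"xyz": [16.6, -0.2, 0], "turn": 0, "jaw": 116}
  ]
}}

```text
clock: 6.23
position: [0.6755, -0.1618, 0.1426]
ee_rot: [-3.118, -0.37, -0.007]
force: [-0.8, 1.0, 0.2]
width: 0.545
```

```bash
python3 -c "
from h import *
go(72,10,53)
"
```

```text
t 6.23 stop xyz mm [ 80.8  14.  142.6] yaw 13.54 tilt [ 0.004  0.002 -1.   ] F [-0.77  1.02  0.21] w 0.545
delta cm [-0.92  0.41  8.96] turn 0.193189352400001
```

Call:
{"name": "arm_command", "arguments": {
  "deltas": [
    {"xyz": [-0.5, 0.4, 3], "turn": 0.1, "jaw": 116},
    {"xyz": [-0.5, 0.4, 6], "turn": 0.1, "jaw": 116},
    {"xyz": [-0.5, 0.4, 8], "turn": 0.1, "jaw": 116},
    {"xyz": [-0.5, 0.4, 8.7], "turn": 0.1, "jaw": 116},
    {"xyz": [-0.5, 0.4, 8.7], "turn": 0.1, "jaw": 116}
  ]
}}

```text
clock: 6.65
position: [0.6699, -0.1662, 0.0523]
ee_rot: [-3.117, -0.368, 0.001]
force: [0.1, -0.2, 0.1]
width: 0.545
```

```bash
python3 -c "
from h import *
go(60,10,54)
d=save('scene','scene9.png')
img=cv2.resize(d['frame'][150:310,250:470],None,fx=3.6,fy=3.6,interpolation=cv2.INTER_CUBIC);cv2.imwrite('pics/scrop9.png',img[:,:,::-1])
"
```

```text
t 6.65 stop xyz mm [74.4 11.1 52.3] yaw 13.46 tilt [-0.001  0.003 -1.   ] F [ 0.06 -0.16  0.09] w 0.545
delta cm [-1.44  0.1  -0.17] turn 0.1125435201005569
```

View pics/scrop9.png

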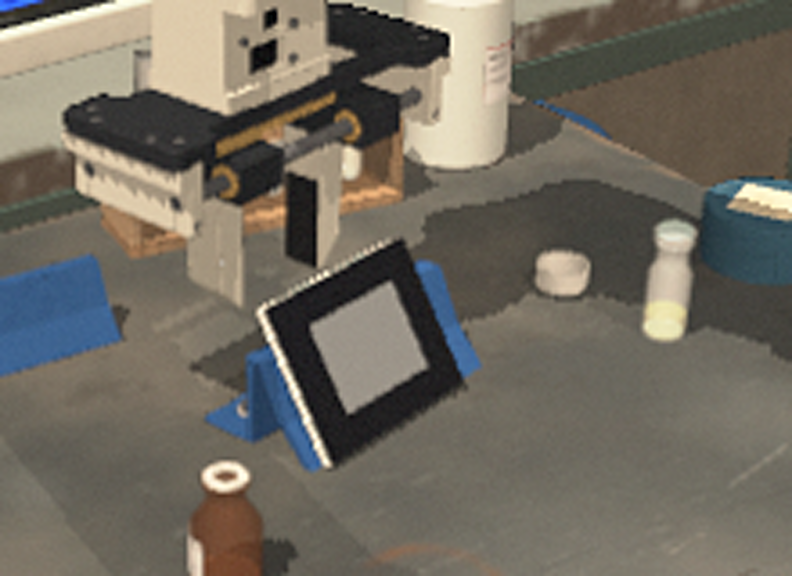

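The fingers are behind the raised edge and clear of the stop, vial and cap. I'll push slowly toward the robot.

Call:
{"name": "arm_command", "arguments": {
  "deltas": [
    {"xyz": [-0.8, 0, -0.2], "turn": 0, "jaw": 116},
    {"xyz": [-1.4, 0, -0.2], "turn": 0, "jaw": 116},
    {"xyz": [-1.8, 0, -0.2], "turn": 0, "jaw": 116},
    {"xyz": [-2.2, 0, -0.2], "turn": 0, "jaw": 116},
    {"xyz": [-2.6, 0, -0.2], "turn": 0, "jaw": 116}
  ]
}}

```text
clock: 7.12
position: [0.6458, -0.1729, 0.0573]
ee_rot: [-3.118, -0.367, -0.005]
force: [0.5, 0.4, -0.3]
width: 0.545
```

Call:
{"name": "arm_command", "arguments": {
  "deltas": [
    {"xyz": [-0.4, 0, 0], "turn": 0, "jaw": 116},
    {"xyz": [-0.8, 0, 0], "turn": 0, "jaw": 116},
    {"xyz": [-1.2, 0, 0], "turn": 0, "jaw": 116},
    {"xyz": [-1.6, 0, 0], "turn": 0, "jaw": 116}
  ]
}}

```text
clock: 7.45
position: [0.6299, -0.1767, 0.0573]
ee_rot: [-3.118, -0.367, -0.005]
force: [0.3, -0.2, -0.1]
width: 0.542
```

```bash
python3 -c "
from h import *
go(10,10,54)
d=save('scene','scene10.png')
img=cv2.resize(d['frame'][150:310,250:470],None,fx=3.6,fy=3.6,interpolation=cv2.INTER_CUBIC);cv2.imwrite('pics/scrop10.png',img[:,:,::-1])
"
```

```text
t 7.45 stop xyz mm [33.  10.1 57.3] yaw 13.44 tilt [ 0.003  0.002 -1.   ] F [ 0.3  -0.23 -0.14] w 0.542
delta cm [-2.3   0.    0.32] turn 0.08788803558113756
```

View pics/scrop10.png

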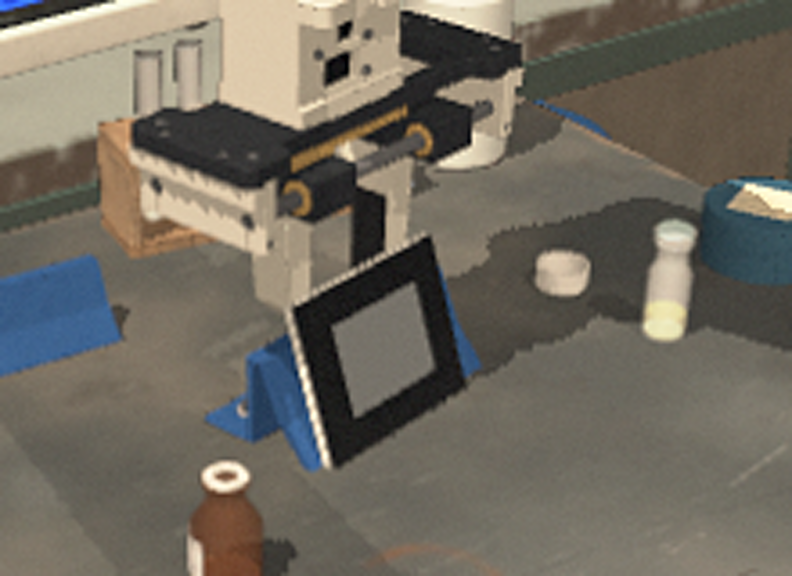

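The tile is rotating up about its lower edge as intended.

Call:
{"name": "arm_command", "arguments": {
  "deltas": [
    {"xyz": [-0.4, 0, 0], "turn": 0, "jaw": 116},
    {"xyz": [-0.8, 0, 0], "turn": 0, "jaw": 116},
    {"xyz": [-1.2, 0, 0], "turn": 0, "jaw": 116},
    {"xyz": [-1.6, 0, 0], "turn": 0, "jaw": 116},
    {"xyz": [-2.0, 0, 0], "turn": 0, "jaw": 116}
  ]
}}

```text
clock: 7.92
position: [0.6091, -0.1818, 0.0571]
ee_rot: [-3.118, -0.367, -0.004]
force: [-0.2, -0.8, 0.6]
width: 0.544
```

```bash
python3 -c "
from h import *
go(0,10,54)
d=save('scene','scene11.png')
img=cv2.resize(d['frame'][150:310,250:470],None,fx=3.6,fy=3.6,interpolation=cv2.INTER_CUBIC);cv2.imwrite('pics/scrop11.png',img[:,:,::-1])
"
```

```text
t 7.92 stop xyz mm [11.6  9.9 57.1] yaw 13.41 tilt [ 0.002  0.002 -1.   ] F [-0.22 -0.76  0.63] w 0.544
delta cm [-1.16 -0.01  0.3 ] turn 0.062108471054711956
```

View pics/scrop11.png

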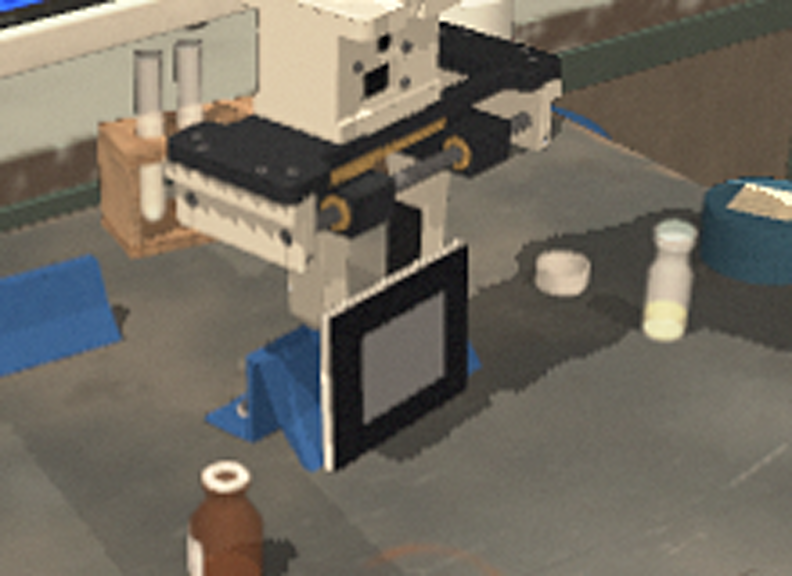

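The tile is upright. I'll push slowly past the tipping point.

Call:
{"name": "arm_command", "arguments": {
  "deltas": [
    {"xyz": [-0.3, 0, 0], "turn": 0, "jaw": 116},
    {"xyz": [-0.6, 0, 0], "turn": 0, "jaw": 116},
    {"xyz": [-0.9, 0, 0], "turn": 0, "jaw": 116},
    {"xyz": [-1.2, 0, 0], "turn": 0, "jaw": 116},
    {"xyz": [-1.2, 0, 0], "turn": 0, "jaw": 116}
  ]
}}

```text
clock: 8.38
position: [0.5959, -0.1853, 0.0569]
ee_rot: [-3.119, -0.365, -0.002]
force: [-0.0, 0.4, 0.4]
width: 0.547
```

```bash
python3 -c "
from h import *
go(0,10,54)
d=save('scene','scene12.png')
img=cv2.resize(d['frame'][150:350,250:470],None,fx=3,fy=3,interpolation=cv2.INTER_CUBIC);cv2.imwrite('pics/scrop12.png',img[:,:,::-1])
"
```

```text
t 8.38 stop xyz mm [-2.1  9.5 56.9] yaw 13.36 tilt [ 0.001  0.002 -1.   ] F [-0.02  0.4   0.37] w 0.547
delta cm [ 0.21 -0.05  0.3 ] turn 0.006202843812719294
```

View pics/scrop12.png

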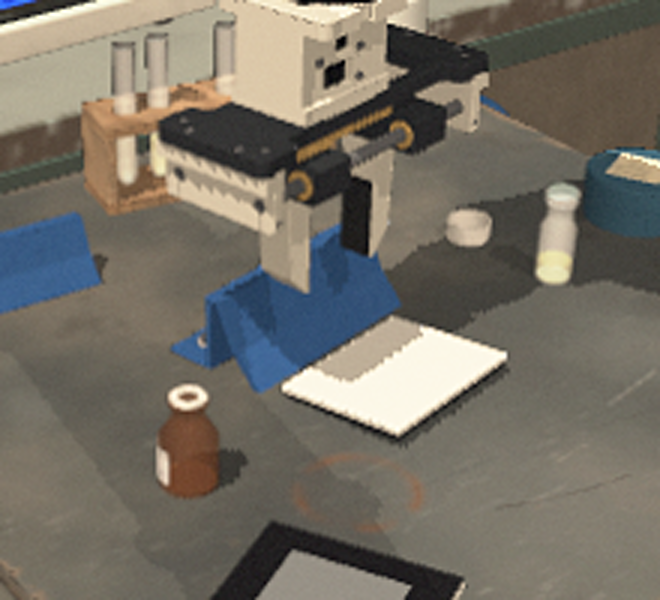

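The tile fell flat, white face up, in front of the stop. I'll retract upward and check.

Call:
{"name": "arm_command", "arguments": {
  "deltas": [
    {"xyz": [0, 0, -4], "turn": 0, "jaw": 116},
    {"xyz": [0, 0, -8], "turn": 0, "jaw": 116},
    {"xyz": [0, 0, -12], "turn": 0, "jaw": 116},
    {"xyz": [0, 0, -12], "turn": 0, "jaw": 116},
    {"xyz": [0, 0, -12], "turn": 0, "jaw": 116}
  ]
}}

```text
clock: 8.85
position: [0.5981, -0.1857, 0.1801]
ee_rot: [3.12, 0.366, 0.011]
force: [-0.5, 0.9, -1.0]
width: 0.541
```

```bash
python3 -c "
from h import *
st()
save('scene','scene13.png');d=load('scene13.png');d0=load('scene0.png');C=cloud(d)
hsv=cv2.cvtColor(d['frame'],cv2.COLOR_RGB2HSV)
m=(hsv[...,2]>120)&(C[...,0]>.45)&(C[...,0]<.63)&(C[...,1]>-.3)&(C[...,1]<-.09)&(C[...,2]<.02)&(C[...,2]>.003)
n,l,s,c=cv2.connectedComponentsWithStats(m.astype(np.uint8)); i=1+np.argmax(s[1:,4]); P=C[l==i]
r=cv2.minAreaRect((P[:,:2]*1e3).astype(np.float32));p=np.array([*r[0],0])/1e3-SO;print(r,'stop xy',p@SX,p@SY,'z',np.median(P[:,2]))
A=np.c_[P[:,:2],np.ones(len(P))];k=np.linalg.lstsq(A,P[:,2],rcond=None)[0];print('tilt deg',np.degrees(np.hypot(*k[:2])))
df=np.abs(d['frame'].astype(int)-d0['frame']).max(2)
for nm,(u0,u1,v0,v1) in dict(bottle=(298,328,275,318),vial=(426,444,208,248),cap=(396,416,216,234)).items(): print(nm,'changed px',(df[v0:v1,u0:u1]>60).mean())
img=cv2.resize(d['frame'][150:350,250:470],None,fx=3,fy=3,interpolation=cv2.INTER_CUBIC);cv2.imwrite('pics/scrop13.png',img[:,:,::-1])
"
```

```text
t 8.85 stop xyz mm [  0.    8.7 180.1] yaw 13.37 tilt [ 0.007  0.    -1.   ] F [-0.53  0.91 -0.96] w 0.541
((545.6889038085938, -195.21023559570312), (81.43302917480469, 104.44154357910156), 13.392426490783691) stop xy -0.05319713791534075 0.011483228180465984 z 0.007759551748091953
tilt deg 0.49116333592093864
bottle changed px 0.0
vial changed px 0.0
cap changed px 0.013888888888888888
```

View pics/scrop13.png

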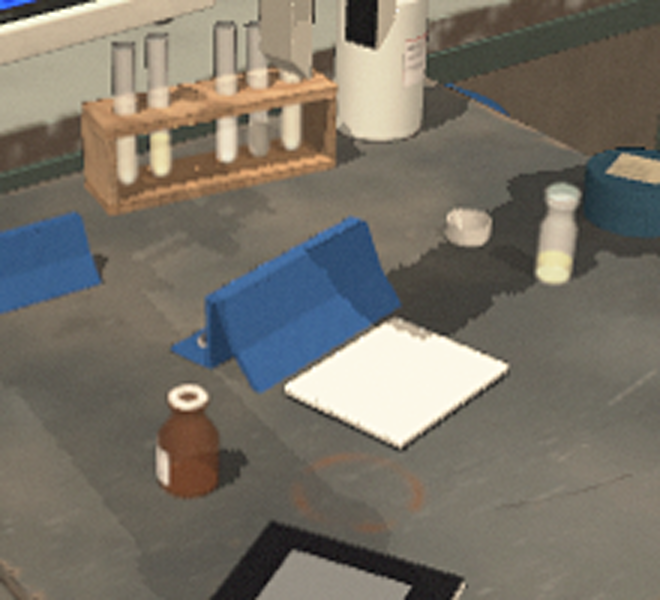

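```bash
python3 -c "
from h import *
print(sign_off());st()"
```

```text
the job is handed in; nothing more can be done
None
the job is handed in; nothing more can be done
```

I turned the tile over using only the fingertips and handed the job in at about 9 s of the 58 s allowed. I pushed it up the larger stop until it leaned there by itself. Then I reached behind and pushed its raised edge back, so it fell white face up.

- **Leaning:** with the fingers about 7 cm clear, the tile stood on its own. Its raised edge was about 68 mm high and 40 mm behind the toe, close to the values you gave.
- **Final pose:** it lies flat to about 0.5 degrees (top face measured at 7.8 mm). Its centre is about 53 mm in front of the toe and 11 mm off the stop's middle line. The gripper is well clear above it.
- **Other items:** the camera patches around the bottle, vial and cap are essentially unchanged from the start; the largest change is about 1.4% of pixels at the cap.
- **Forces:** the highest reading I saw was about 9 N, when the lower edge seated at the toe with the tile leaning on the stop. While the tile was clear of the stop, the wrist readings I took stayed near 1 N. Those readings came only at the end of each move, so I can't rule out a brief higher force in between.

No check failed or disagreed. Sign-off reports no verdict, so I can't confirm the official result.

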